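Gauge a glued bamboo block and keep it clamped with a ratchet clamp

TASK

A freshly glued bamboo block lies on the bed of the ratchet clamp on the coffee table: first gently push the red gauge knob down until the gauge's foot rests on the block for a moment, and let it rise again. Then pump the clamp's orange trigger towards the blue handle and let it out, again and again, until the sprung orange nose meets the block and presses it against the fixed jaw, and finish while still holding the trigger squeezed, with the nose pushed about half-way in on its spring (about 10 N) and never hard enough to crush the joint. Work the jaw only by its trigger, do not touch the block yourself, and leave everything else on the table where it stands.

Things in the scene. Friction and masses are not known exactly. Their poses are not given: they have to be found in the camera images.
- clamp: Blue and steel one-hand bar clamp, fixed, bar level. Origin: on the table under the trigger's pivot; +x: the way the nose advances; z up. In its frame (mm): base x -100 to 210; side plates x -36 to 30, y -18 to 18, up to z 108; toothed bar at y 0, z 43 to 60; bed under the block, top z 35. No lock: with the trigger let out only the bar's 3 N friction holds it.
- handle_back (a point): Middle of the blue upright handle's back face (away from the trigger), 142 mm above the table. The fixed handle is 12 mm thick (clamp x -30 to -18 mm), 24 wide, its top 162 mm above the table. Axes as the clamp's.
- trigger_front (a point): Front of the orange trigger's round finger bar (12 mm thick, 24 wide, level, across the clamp), the part a finger pushes, on the side away from the handle; about 141 mm above the table; moves with the trigger. Trigger top at about 161 mm, pivot 42 mm below this point. At rest this point lies 44 mm in front of handle_back (clamp x), fully squeezed 28 mm: a travel of 16 mm.
- trigger (a joint): Angle in rad: 0 let out, 0.4 fully squeezed to the handle; springs back when let go. A squeeze drives the bar forward by up to 16 mm, less up to 6 mm lost between teeth; let out fully, the pawl slips back over the teeth. Once the nose is on the block, 15 N on trigger_front gives about 7 N at the nose, 20 N about 11 N, 30 N about 20 N; under 10 N cannot work it.
- jaw (a joint): Advance of the toothed bar in m, 0 fully back, 0.08 fully forward. It stays where it was pushed to.
- nose (a joint): How far the sprung orange nose (44 wide, 24 high) is pushed into the bar's end, in m: 0 free, 0.010 bottomed out. 2 N per mm, so 10 N at 0.005 and 20 N when it bottoms out.
- nose_face (a point): Middle of the nose's front face, which meets the block; 50 mm above the table. Axes as the clamp's.
- fixed_jaw_face (a point): Middle of the fixed jaw's face, 50 mm above the table, on the far side of the block from the nose. Axes as the clamp's.
- block_center (a point): Centre of the loose glued bamboo block, 60 mm along the clamp, 70 mm across, 28 mm high (top at 63 mm above the table), 90 g; it starts 1 to 6 mm short of the fixed jaw.
- gauge: Height gauge fixed beside the clamp: a steel post with an aluminium arm (mounted up to 12 mm higher from start to start) that carries the upright plunger over the block. Origin under the plunger's axis; its axes as the clamp's. The post stands at its y -68 mm; the arm's top is 112 mm above its origin.
- foot (a joint): How far the gauge's plunger is pushed down, in m; 0 up, at most 0.042. A spring raises it when let go: 2 N at the top, about 4 N at 35 mm. It can also be pinched by its knob.
- knob_top (a point): Middle of the top of the plunger's red knob (24 mm diameter, 16 mm high, push or pinch it from above); 159 to 171 mm above the table when up, always 71 mm above the sole.
- foot_sole (a point): Middle of the underside of the plunger's round foot (20 mm diameter), 25 to 37 mm above the block's top when up. The foot rests on the block when it is 63 mm above the table.
- nut_bowl: Bystander: steel nut bowl, 130 mm wide, 50 high. Origin under its centre.
- dice_cup: Bystander: blue plastic dice cup, 74 mm wide, 90 high. Origin under its centre.
- paperweight: Bystander: green glass paperweight, 76 mm wide, 54 high. Origin under its centre.
- jar: Bystander: white ceramic jar with a blue twist cap, 90 mm wide, 100 high. Origin under its centre.
- coaster_rack: Bystander: slotted bamboo rack with four cork-backed coasters, 110 x 110 mm, 98 high. Origin under its centre.
- remote: Bystander: black remote control, 160 x 45 mm, 18 high. Origin under its centre.
Mind the look-alikes: they are no part of the job. Of the things like the part that bears block_center, leave any that is green or turquoise; of the rest the smaller one is meant.

How it is judged:
On the way, in this order (a step that is already met when the one before it is completed fails the run):
1. the gauge's foot rests on the block (contact force between foot and block above 0.5 N), for 0.2 s.
2. the gauge has risen again (value of joint foot below 0.005 m), for 0.1 s.
3. the trigger is squeezed (value of joint trigger above 0.2 rad).
4. the trigger is let out again (value of joint trigger below 0.1 rad).
5. the nose touches the block (contact force between nose and block above 1 N).
At the end, for the whole second after the job is handed in: The robot's fingers still push the trigger (more than 3 N); the nose is pushed in by 2.5 to 9 mm and presses the block with 4 to 22 N, at rest, flat on the bed and within 3 mm of the fixed jaw; the gauge is up (within 5 mm) (value of joint nose between 0.0025 and 0.009 m and contact force between nose and block between 4 and 22 N and contact force between block and clamp above 3.5 N and x of block_center in the frame of fixed_jaw_face above -0.033 m and z of block_center in the frame of fixed_jaw_face below 0.004 m and contact force between the fingers and trigger above 3 N and value of joint trigger above 0.03 rad and linear speed of block below 0.01 m/s and value of joint foot below 0.005 m); the arm keeps its last pose, push and grip.
It fails at once if the block is crushed: nose pressed onto it with more than 30 N (contact force between nose and block above 30 N).
It fails at once if the gauge's foot is rammed onto the block with more than 40 N (contact force between foot and block above 40 N).
It fails at once if the robot pushes the bar or the nose itself (contact force between any of the arm, the fingers and jaw above 2 N).
It fails at once if the robot touches the block (contact force between any of the arm, the fingers and block above 1 N).
It fails at once if a bystander is disturbed (distance of any of nut_bowl, dice_cup, paperweight, jar, coaster_rack, remote from where it was at the start of the episode above 0.03 m).
It also fails if it takes over 64 s, if anything falls off the work surface, if the arm or the gripper's body presses on something with over 40 N, if the wrist force passes 120 N, or if a joint passes its speed limit or range.

ROBOT

A 6-joint arm with a two-finger parallel gripper is mounted at the origin on the work surface. World frame = base frame: x ahead of the robot, y to its left, z up, the work surface at z = 0. Lengths are in m, angles in rad, forces in N, time in s.
With the tool pointing down it reaches from about 0.375 to 0.975 m from the base axis. Payload 3.8 kg.
Tool frame: the origin (TCP) lies midway between the tips of the shut fingers; the grasp point (between the pads) lies 19 mm behind it; z points along the fingers, y is the line along which they close (so a half turn about z gives the same grasp; the last joint's range is limited). The gripper opens to 88 mm and grips with 3 to 60 N. Pads are 18 mm wide; open, the fingers measure 123 mm over their backs; the gripper's body (75 mm by 187 mm) begins 45 mm behind the grasp point.
Start: joints at [-1.264, 0.264, 1.604, -0, 1.274, -0.037], TCP at [0.228, -0.635, 0.218] pointing down, gripper open.
Joint ranges: [-2.63, 2.63], [-0.94, 2.18], [0.31, 2.57], [-1.31, 4.45], [0, 2.66], [-2.55, 2.55]. Speed limits (rad/s): [2.57, 2.57, 3.14, 3.14, 3.14, 3.14].

INTERFACE

Orientations are given as a rotation vector (axis times angle).
In Python, from cell import manip, inverse_kinematics, cams, order gives the robot as it stands. Calls block until the motion is done:
- manip.move_pose(position, orientation): joint-space move of the TCP to a pose.
- manip.move_linear(position, rate=0.15, rot=None): straight line of the TCP; rot=None keeps the orientation; rate is the mean speed in m/s.
- manip.set_joints(angles): joint-space move.
- manip.set_gripper(opening, force=None): finger opening in m; force is the grip in N (None keeps the last); returns when the fingers have stopped.
- manip.dwell(seconds).
- inverse_kinematics(position, orientation): joint angles nearest the present ones, or None.
- manip.state(): the state.
- cams.capture(name): name is "scene" or "top" or "wrist"; returns a dict with "image" (400x640x3 uint8, blue, green, red), "z_map" (400x640 float32, m along the optical axis (not along the pixel's ray), 0 where there is no reading), "intrinsics" (3x3 intrinsics, pixels), "position" and "orientation" of the camera in the world; the wrist camera has in their place "T_tool_cam" (4x4, takes a point from camera to tool coordinates, whose origin is the TCP and whose axes are the flange's). Camera axes: x right, y down, z forward; pixel columns grow to the right and rows downward; lengths in m; the calibration is good to about 2 mm. The wrist camera is an equidistant fisheye: a pixel r from the principal point sees the ray r / f radians off the axis. A picture is of the moment at which its call begins: read the wrist's pose just before it.
A pose or a line that the arm cannot do raises manip.IKError and nothing moves.
- order.close_job(): hands the job in; it is judged then, once.
The state is a dict: "clock": time; "joint_pos": joint angles; "joint_velocities": joint speeds; "tau": joint torques, N m; "tool_pos": TCP position; "tcp_rot": TCP orientation; "contact_force": force on the tool from outside, world axes, zero at the start; "moment": the same for the moment, N m; "gripper_width": finger opening in m; "grasp_force": force on a finger pad.
Only numpy, scipy, OpenCV 4.12 (cv2) and the standard library are available. Lean on these libraries where they do the work, as an engineer would, in place of code of your own. Each camera call takes 0.05 s, during which the arm holds its last target. There are 200 camera calls.

## Working session

There is one attempt and no reset: what is moved stays moved. The work goes in short steps, each a Python script; the robot and the scene stay as the last script left them, time stands still between calls to the robot, and variables do not carry over. Pictures are saved under pics/ and viewed, at most 10 in all, crops included, and the job is handed in when it is done.

```bash
ls; mkdir -p pics; python3 - <<'E'
from cell import manip,cams
import cv2,numpy as np
for n in("scene","top"):
    c=cams.capture(n);cv2.imwrite(f"pics/{n}.png",c["image"]);np.savez(f"{n}.npz",**c)
    print(n,c["intrinsics"],c["position"],c["orientation"])
print(manip.state())
E
```

```text
pics
scene [[405.17617014   0.         316.03005789]
 [  0.         405.17617014 203.35232248]
 [  0.           0.           1.        ]] [1.37343447 0.1987392  0.83684904] [-1.58789396 -1.88519777  0.88370322]
top [[412.17810073   0.         318.21671149]
 [  0.         412.17810073 199.74761328]
 [  0.           0.           1.        ]] [0.38102456 0.02282941 1.30705773] [-2.14915928  2.13845162 -0.18891979]
{'clock': 0.1, 'joint_pos': array([-1.26388408e+00,  2.64648262e-01,  1.60523762e+00, -7.45672785e-07,
        1.27370081e+00, -3.68909907e-02]), 'joint_velocities': array([-0.00026409, -0.00079978, -0.00211823, -0.00023702, -0.00120597,
       -0.0008919 ]), 'tau': array([-1.32345299e-04, -5.03620720e+01, -3.58071578e+01,  7.31247012e-02,
        2.33001489e-02, -8.09947301e-05]), 'tool_pos': array([ 0.22731901, -0.63484385,  0.21683236]), 'tcp_rot': array([-3.09334279e+00, -5.37051419e-01,  4.22444094e-04]), 'contact_force': array([-0.81062719,  0.02534879,  0.37879179]), 'moment': array([ 0.04957188, -0.00756539,  0.00052198]), 'grasp_force': 0.0, 'gripper_width': 0.08810315752137297}
```

View pics/scene.png

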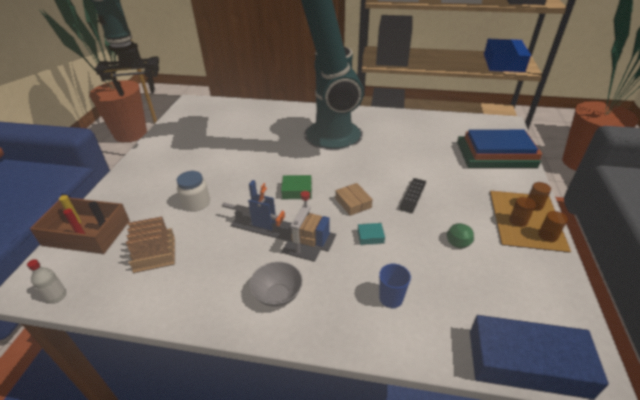

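View pics/top.png

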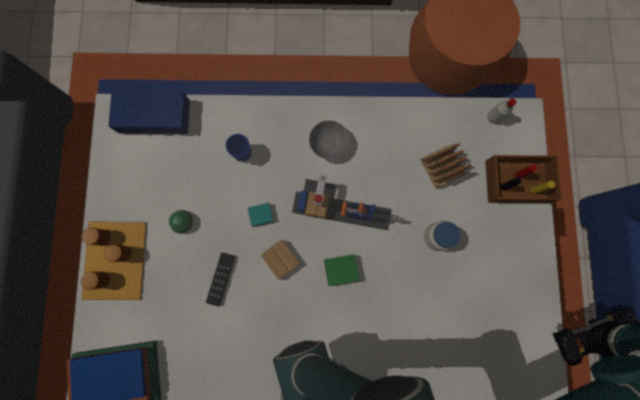

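The clamp runs from about (392,220) to (296,195) in the top view, so +x points to image left, which is world +y. The red knob is near (318,199) and the blue fixed jaw near (300,202). I'll zoom in and measure by colour and depth.

```bash
cat > h.py <<'E'
import numpy as np,cv2
from scipy.spatial.transform import Rotation as R
def cloud(c):
    z=c["z_map"];K=c["intrinsics"];v,u=np.indices(z.shape)
    P=np.stack([(u-K[0,2])/K[0,0]*z,(v-K[1,2])/K[1,1]*z,z],-1)
    return P@R.from_rotvec(c["orientation"]).as_matrix().T+c["position"]
def masks(im):
    h=cv2.cvtColor(im,cv2.COLOR_BGR2HSV);H,S,V=[h[...,i].astype(int) for i in range(3)]
    return dict(blue=(H>105)&(H<130)&(S>110)&(V>40),orange=(H>=4)&(H<14)&(S>150)&(V>90),red=((H<4)|(H>172))&(S>140)&(V>60))
E
python3 - <<'E'
from h import *
ims=[]
for n,(r0,r1,c0,c1) in dict(scene=(165,265,215,345),top=(165,240,285,415)).items():
    c=np.load(n+".npz");P=cloud(c);im=c["image"];print(n)
    ims.append(cv2.resize(im[r0:r1,c0:c1],None,fx=6,fy=6,interpolation=cv2.INTER_CUBIC)[:450 if n=="top" else 600])
    for k,m in masks(im).items():
        M=np.zeros(m.shape,np.uint8);M[r0:r1,c0:c1]=m[r0:r1,c0:c1]
        nn,L,st,ce=cv2.connectedComponentsWithStats(M)
        for i in range(1,nn):
            if st[i,4]>=5:
                q=P[(L==i)&(c["z_map"]>0)]
                print(k,st[i,4],ce[i].round(1),"med",np.median(q,0).round(3),"lo",q.min(0).round(3),"hi",q.max(0).round(3))
    # base footprint: low surface dark
    if n=="top":
        q=P[r0:r1,c0:c1].reshape(-1,3);g=im[r0:r1,c0:c1].reshape(-1,3).max(1)
        w=q[(g<75)];xy=np.float32(w[:,:2]);print("dark",len(w),cv2.minAreaRect(xy),np.median(w[:,2]))
cv2.imwrite("pics/zs.png",ims[0]);cv2.imwrite("pics/zt.png",ims[1])
E
```

```text
scene
orange 10 [262.9 189.2] med [ 0.557 -0.113  0.147] lo [ 0.546 -0.115  0.143] hi [ 0.566 -0.111  0.156]
orange 27 [279.7 216.7] med [ 0.565 -0.071  0.061] lo [ 0.547 -0.077  0.057] hi [ 0.58  -0.066  0.064]
red 27 [305.  193.9] med [0.576 0.008 0.163] lo [ 0.566 -0.001  0.161] hi [0.585 0.017 0.164]
top
blue 104 [301.8 200.5] med [0.579 0.055 0.072] lo [0.554 0.043 0.065] hi [0.607 0.067 0.077]
blue 21 [372.  208.7] med [ 0.542 -0.145  0.162] lo [ 0.536 -0.151  0.123] hi [ 0.551 -0.141  0.166]
orange 45 [343.2 208.2] med [ 0.559 -0.071  0.061] lo [ 0.538 -0.077  0.004] hi [ 0.578 -0.064  0.071]
orange 19 [360.2 207. ] med [ 0.549 -0.113  0.155] lo [ 0.541 -0.117  0.144] hi [ 0.559 -0.109  0.164]
red 33 [317.9 198.1] med [0.572 0.007 0.163] lo [ 0.564 -0.001  0.16 ] hi [0.581 0.016 0.167]
dark 1842 ((0.5684159994125366, -0.07072095572948456), (0.2578175365924835, 0.3301500082015991), 25.483871459960938) 0.009349902500703
```

View pics/zs.png

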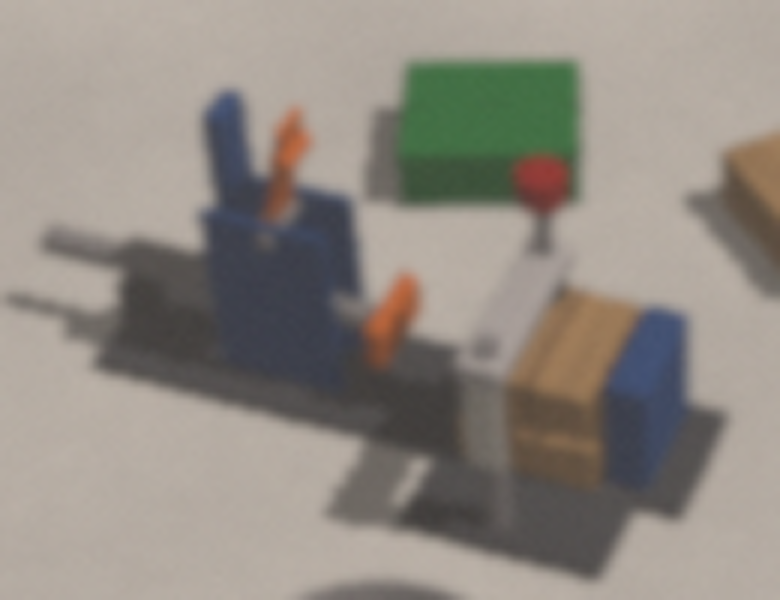

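View pics/zt.png

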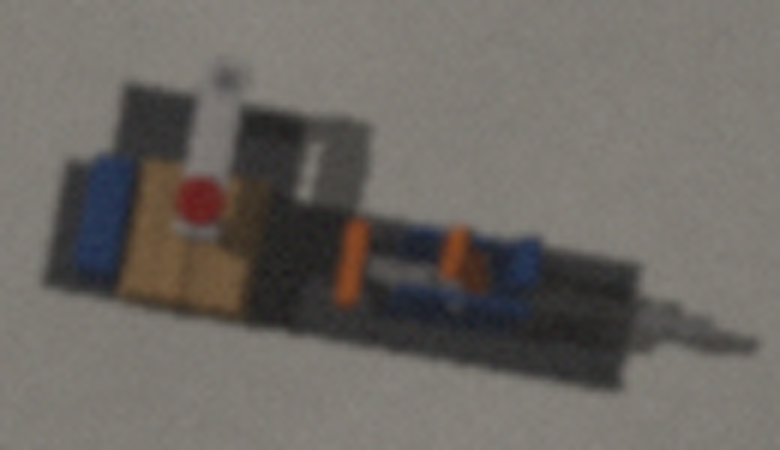

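The knob top is at about (0.574, 0.008, 0.163), and the clamp's +x yaw is about 79.7°. The trigger front is at about (0.552, -0.107). Next is the gauge, using shut fingers and stopping on force.

```bash
cat >> h.py <<'E'
YAW=np.deg2rad(79.7);U=np.array([np.cos(YAW),np.sin(YAW),0]);ROT=np.pi*np.array([np.cos(YAW/2),np.sin(YAW/2),0])
E
python3 - <<'E'
from h import *;from cell import manip
f=lambda:np.array(manip.state()["contact_force"])
manip.set_gripper(0,30)
manip.move_pose([.574,.008,.20],ROT);manip.move_linear([.574,.008,.168],.1);manip.dwell(.2);b=f();print(b)
z=.168;step=.004
while z>.12:
    z-=step;manip.move_linear([.574,.008,z],.05);d=(f()-b)[2]
    print(round(z,4),round(manip.state()["tool_pos"][2],4),d.round(2))
    if z<.146: step=.001
    if d>6.5: break
manip.dwell(.4);print((f()-b).round(2))
manip.move_linear([.574,.008,.20],.1);manip.dwell(.2)
s=manip.state();print(s["clock"],s["tool_pos"],f()-b)
E
```

```text
[0.06442325 0.78439116 0.37110228]
0.164 0.1638 -0.84
0.16 0.1596 -0.09
0.156 0.1555 0.02
0.152 0.1516 -0.73
0.148 0.1476 -1.05
0.144 0.1437 -0.15
0.143 0.1433 0.15
0.142 0.1422 1.32
0.141 0.1411 1.77
0.14 0.14 2.54
0.139 0.139 0.78
0.138 0.138 1.96
0.137 0.137 2.12
0.136 0.136 1.82
0.135 0.135 0.96
0.134 0.1339 2.4
0.133 0.133 1.69
0.132 0.1319 2.31
0.131 0.1309 1.67
0.13 0.13 1.7
0.129 0.129 2.3
0.128 0.1279 1.81
0.127 0.127 2.61
0.126 0.126 1.97
0.125 0.1249 2.63
0.124 0.1239 1.83
0.123 0.123 3.22
0.122 0.1219 3.11
0.121 0.121 3.56
0.12 0.12 1.55
[ 1.23 -0.89  1.72]
13.7 [0.57341472 0.00801128 0.19901623] [-0.04204448 -0.57474879  0.48478079]
```

```bash
python3 - <<'E'
from h import *;from cell import manip,cams
s=manip.state();print(s["gripper_width"],s["tool_pos"],s["tcp_rot"])
c=cams.capture("wrist");np.savez("wrist.npz",**c);print(c["intrinsics"],c["T_tool_cam"].round(3))
s=cams.capture("scene")["image"][130:265,215:375]
o=np.vstack([cv2.resize(s,(480,405)) if 0 else cv2.resize(s,(474,400))[:200+100]])
w=cv2.resize(c["image"],(474,296))
cv2.imwrite("pics/a.png",np.vstack([o,w]))
E
```

```text
0.0006084596018174805 [0.57341472 0.00801128 0.19901623] [-2.41102844e+00 -2.01225292e+00  2.04235564e-03]
[[309.70691629   0.         322.32783717]
 [  0.         309.70691629 199.62621286]
 [  0.           0.           1.        ]] [[-0.    -0.953 -0.302  0.079]
 [ 1.    -0.     0.    -0.001]
 [-0.001 -0.302  0.953 -0.167]
 [ 0.     0.     0.     1.   ]]
```

View pics/a.png

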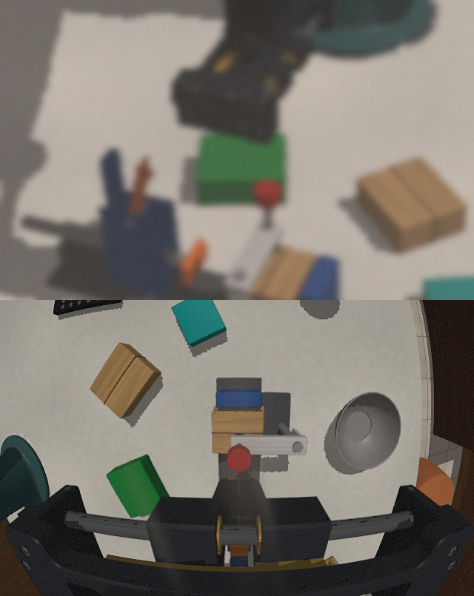

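The upper crop shows the knob standing up and the foot clear. In the wrist picture the knob is near (321,213) at full scale. I'll compute its position from that ray, and from the red pixels in the other two views.

```bash
python3 - <<'E'
from h import *
c=np.load("wrist.npz");K=c["intrinsics"];m=masks(c["image"])["red"].astype(np.uint8)
n,L,st,ce=cv2.connectedComponentsWithStats(m)
p=np.array([.57341472,.00801128,.19901623]);Rt=R.from_rotvec([-2.41102844,-2.01225292,.00204]).as_matrix();T=c["T_tool_cam"]
def ray(u,v):
    d=np.array([u-K[0,2],v-K[1,2]]);r=np.hypot(*d);a=r/K[0,0]
    D=np.r_[np.sin(a)*d/max(r,1e-9),np.cos(a)];return p+Rt@T[:3,3],Rt@T[:3,:3]@D,np.cos(a)
for i in range(1,n):
    if st[i,4]>60 and 100<ce[i][1]<300:
        u,v=ce[i];o,D,ca=ray(u,v);q=o+D*(.163-o[2])/D[2]
        zz=np.median(c["z_map"][L==i]);print(st[i],ce[i],q.round(4),"depth pt",(o+D*zz/ca).round(4))
for nme in("scene","top"):
    s=np.load(nme+".npz");k=masks(s["image"])["red"]
    for u,v in [((305,193.9) if nme=="scene" else (317.9,198.1))]:
        d=R.from_rotvec(s["orientation"]).apply([(u-s["intrinsics"][0,2])/s["intrinsics"][0,0],(v-s["intrinsics"][1,2])/s["intrinsics"][1,1],1])
        print(nme,[(s["position"]+d*(h-s["position"][2])/d[2]).round(4) for h in(.155,.163)])
E
```

```text
[306 197  33  35 772] [321.6373057 215.3484456] [0.5721 0.0112 0.163 ] depth pt [0.5722 0.0113 0.1634]
scene [array([0.5667, 0.006 , 0.155 ]), array([0.5762, 0.0083, 0.163 ])]
top [array([0.5734, 0.0075, 0.155 ]), array([0.5721, 0.0076, 0.163 ])]
```

```bash
python3 - <<'E'
from h import *;from cell import manip,cams
manip.move_linear([.573,.009,.125],.15);s=manip.state();print(s["clock"],s["tool_pos"],s["contact_force"])
a=cams.capture("scene")["image"][150:260,215:345];b=cams.capture("wrist")["image"][120:380,160:480]
cv2.imwrite("pics/b.png",np.vstack([cv2.resize(a,(390,330),interpolation=2),cv2.resize(b,(390,270))[:270]]))
E
```

```text
14.45 [0.57264076 0.00903162 0.12547483] [-2.05941769 -0.81226889  2.25965794]
```

View pics/b.png

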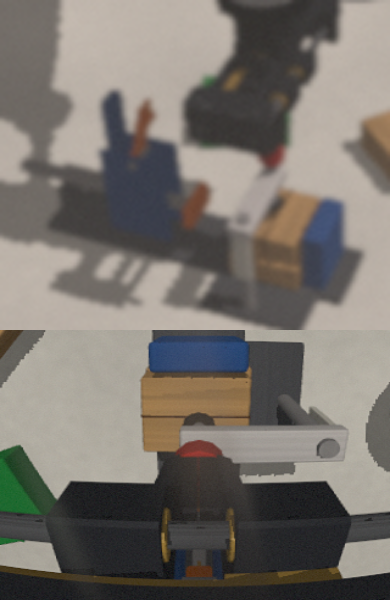

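The shut fingers sit on the knob and have lowered it about 20 mm, since it moved from row 193.9 to 202 in the scene view. The real contact is therefore about 20 mm behind the TCP. I'll continue down to the block.

```bash
python3 - <<'E'
from h import *;from cell import manip
def f():
    return np.mean([manip.state()["contact_force"] for _ in range(3)],0)
z=.119;n=0
while z>.098:
    manip.move_linear([.573,.009,z],.06);manip.dwell(.05);d=f()[2];print(round(z,4),d.round(2),end="; ")
    if d>7: break
    z-=.001
manip.dwell(.4);s=manip.state();print(s["contact_force"],s["tool_pos"])
manip.move_linear([.573,.009,.19],.15);s=manip.state();print(s["clock"],s["contact_force"])
E
```

```text
0.119 3.08; 0.118 2.6; 0.117 3.09; 0.116 2.68; 0.115 3.31; 0.114 2.46; 0.113 7.2; [0.12373142 0.24029791 7.33629507] [0.57296626 0.0089847  0.11373156]
17.7167 [-0.31761965  0.45891918 -0.84135055]
```

The foot rested on the block at about 4 N and has risen again. Now the trigger: first pump in small, force-checked steps.

```bash
cat >> h.py <<'E'
from cell import manip,cams
T0=np.array([.551,-.1076,.110])
def go(s,rate=.1): manip.move_linear(T0+s*U,rate)
def F(): return float(np.mean([manip.state()["contact_force"] for _ in range(2)],0)@U)
def squeeze(s,end,step,cap,rate=.08):
    L=[]
    while s>end+1e-6:
        s=max(s-step,end);go(s,rate);f=F();L.append((round(s*1e3,1),round(f,1)))
        if f>cap: break
    print(manip.state()["clock"],L);return s,f
E
python3 - <<'E'
from h import *
p=T0+.035*U;manip.move_pose([*p[:2],.19],ROT);manip.move_linear(p,.15)
print(F());go(.018);squeeze(.018,-.008,.002,25)
s=manip.state();print(s["clock"],s["contact_force"],s["tool_pos"],T0-.008*U)
w=cams.capture("wrist")["image"];t=cams.capture("scene")["image"][150:260,215:345]
cv2.imwrite("pics/c.png",np.vstack([cv2.resize(t,(390,330),interpolation=2),cv2.resize(w[120:380,160:480],(390,270))]))
E
```

```text
0.34282899694187885
22.3917 [(16.0, -0.4), (14.0, 0.1), (12.0, -0.5), (10.0, 4.2), (8.0, 5.3), (6.0, 6.8), (4.0, 9.4), (2.0, 10.1), (0.0, 11.1), (-2.0, 10.5), (-4.0, 6.8), (-6.0, 7.2), (-8.0, 10.0)]
22.3917 [1.31487057 9.939602   5.36143723] [ 0.55066416 -0.1135494   0.11107322] [ 0.54956958 -0.11547108  0.11      ]
```

View pics/c.png

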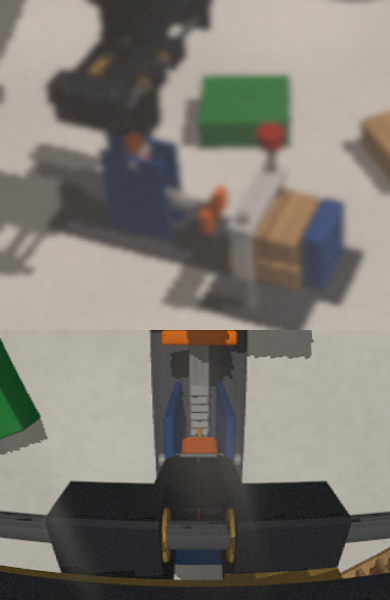

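The squeeze works. Contact starts at s≈10 mm, and the nose has advanced from crop column 190 to 213 towards the block, which still has a gap. I'll release and pump again, checking force throughout.

```bash
python3 - <<'E'
from h import *
for i in range(2):
    go(.014);manip.dwell(.15);go(.008);squeeze(.008,-.0055,.0045 if i==0 else .002,17)
t=cams.capture("top")["image"][165:240,285:415];cv2.imwrite("pics/d.png",cv2.resize(t,None,fx=5,fy=5,interpolation=2))
s=cams.capture("scene");P=cloud(s);m=masks(s["image"])["orange"];m[:200]=0;m[240:]=0;m[:,:215]=0;m[:,330:]=0
print(np.argwhere(m).mean(0),np.median(P[m],0),m.sum())
E
```

```text
24.0083 [(3.5, 9.4), (-1.0, 10.4), (-5.5, 7.0)]
26.5 [(6.0, 5.5), (4.0, 7.5), (2.0, 9.1), (0.0, 11.0), (-2.0, 8.7), (-4.0, 7.4), (-5.5, 6.6)]
[nan nan] [nan nan nan] 0<stdin>:6: RuntimeWarning: Mean of empty slice.
  ret = um.true_divide(
  return _methods._mean(a, axis=axis, dtype=dtype,
```

View pics/d.png

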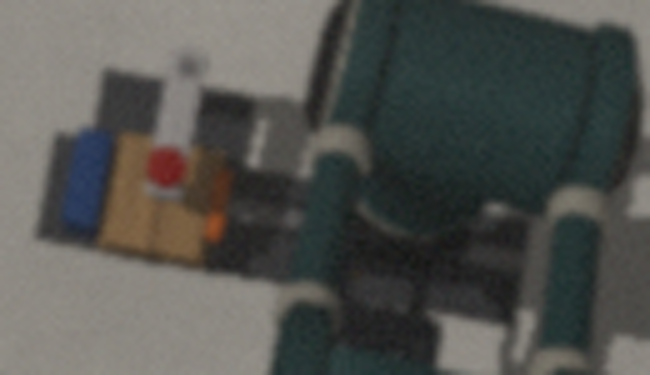

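The orange nose at (218,205) is now almost at the block's edge at (208,210). I'll keep pumping in fine steps until the force shows it pressing.

```bash
python3 - <<'E'
from h import *
for i in range(4):
    go(.014);manip.dwell(.2);go(.009);s,f=squeeze(.009,-.0055,.0015,18)
    if f>18: break
manip.dwell(.5);print(s,[round(F(),1) for _ in range(3)],manip.state()["contact_force"])
t=cams.capture("top")["image"][165:240,285:415];w=cams.capture("wrist")["image"][40:300,200:440]
cv2.imwrite("pics/e.png",np.hstack([cv2.resize(t,(520,300),interpolation=2),cv2.resize(w,(277,300))]))
E
```

```text
29.8917 [(7.5, 6.3), (6.0, 8.8), (4.5, 9.9), (3.0, 10.1), (1.5, 12.0), (0.0, 12.7), (-1.5, 14.0), (-3.0, 14.5), (-4.5, 16.9), (-5.5, 18.0)]
32.1833 [(7.5, 7.0), (6.0, 9.9), (4.5, 12.2), (3.0, 13.9), (1.5, 15.8), (0.0, 18.5)]
4.336808689942018e-19 [17.3, 17.3, 17.3] [ 1.04327648 17.42495381  5.69281318]
```

View pics/e.png

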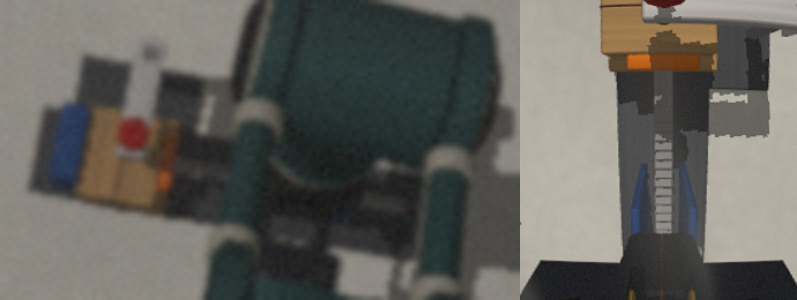

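The nose is on the block and the block is flush with the blue jaw. The trigger load is steady at 17.3 N, which means about 9 N at the nose. Handing in.

```bash
python3 -c "
from cell import order;print(order.close_job())"
```

```text
the job is handed in; nothing more can be done
None
```

I handed the job in at about 33 s with the trigger still held squeezed at 17.3 N, which should put about 9 N on the nose, and the block pressed flush against the fixed jaw. The gauge foot had first rested on the block at about 4 N and risen again. The hand-in gave no verdict.

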